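# Gang up shelf cleats in a wedge clamp

### The arm

A 6-joint arm with a two-finger parallel gripper is mounted at the origin on the work surface. World frame = base frame: x ahead of the robot, y to its left, z up, the work surface at z = 0. Lengths are in mm, angles in degrees, forces in N, time in s.
With the tool pointing down it reaches from about 375 to 825 mm from the base axis. Payload 5.5 kg.
Tool frame: the origin (TCP) lies between the finger pads; the fingertips stand 14 mm ahead of it and the grasp point (between the pads) lies 5 mm behind it; z points along the fingers, y is the line along which they close (so a half turn about z gives the same grasp; the last joint's range is limited). The gripper opens to 85 mm and grips with 20 to 120 N. Pads are 22 mm wide; open, the fingers measure 114 mm over their backs; the gripper's body (76 mm by 85 mm) begins 54 mm behind the grasp point. The pads swing forward as they close: fully open they stand 13 mm farther back than shut.
Start: joints at [-71.792, 17.962, -2.699, 69.339, 0, 90], TCP at [187.483, -569.952, 245.299] pointing down, gripper open.
Joint ranges: [-152.73, 152.73], [-39.44, 99.34], [-58.76, 71.6], [-118.89, 123.64], [-81.53, 83.1], [-180, 180]. Speed limits (degrees/s): [136.94, 136.94, 172.46, 180, 180, 180].

### API

Orientations are given as a 3x3 rotation matrix whose columns are the frame's x, y, z axes.
In Python, from rig import goto, servo_line, move_j, set_gripper, dwell, solve_ik, get_obs, read_camera, calibration, MotionError, job_done gives the robot as it stands. The module is installed in compiled form; this text tells all that it offers. Calls block until the motion is done:
- goto(position, orientation): joint-space move of the TCP to a pose.
- servo_line(position, rotation=None, speed=150): straight line of the TCP; rotation=None keeps the orientation; speed is the mean speed in mm/s.
- move_j(angles): joint-space move.
- set_gripper(opening): opening from 0.0 (shut) to 1.0 (fully open); the grip force is fixed at half the most; returns when the fingers have stopped.
- dwell(seconds).
- solve_ik(position, orientation): joint angles nearest the present ones, or None.
- get_obs(): the state.
- read_camera(name): name is "scene" or "top" or "wrist"; returns (picture, depth): 420x560x3 uint8, red, green, blue; 420x560 float32, mm along the optical axis (not along the pixel's ray), 0 where there is no reading.
- calibration(name): a dict with "intrinsics" (3x3 intrinsics, pixels), "camera_from_world" (4x4, takes a point from world to camera coordinates). Camera axes: x right, y down, z forward; pixel columns grow to the right and rows downward; lengths in mm; the calibration is good to about 2 mm. The wrist camera is an equidistant fisheye: a pixel r from the principal point sees the ray r / f radians off the axis. A picture is of the moment at which its call begins: read the wrist's pose just before it. calibration takes no time and is no camera call; for the wrist camera it gives the pose at the moment of the call.
A pose or a line that the arm cannot do raises MotionError and nothing moves.
- job_done(): hands the job in; it is judged then, once.
The state is a dict: "time_s": time; "qpos": joint angles; "qvel": joint speeds; "effort": joint torques, N m; "position": TCP position; "eef_rot": TCP orientation; "ft_force": force on the tool from outside, world axes, zero at the start; "moment": the same for the moment, N m; "width": opening from 0.0 (shut) to 1.0 (fully open); "grasp_force": force on a finger pad.
Only numpy, scipy, OpenCV 4.12 (cv2) and the standard library are available. Lean on these libraries where they do the work, as an engineer would, in place of code of your own. Each camera call takes 0.05 s, during which the arm holds its last target. There are 200 camera calls.

### The job

Clamp all the loose pine cleats (there are two to four) in the wedge clamp on the bench so that they can be sanded as one: lay them flat and side by side on its bed between jaw and stop, ends in line with the jaw's, slide the stop up to the row and lock it with the pin pushed fully home through its flange into the board hole nearest the row that lets the cleats fit. Then drive the wedge, thin end first, in between the sloped block and the jaw until the whole row is locked tight and squeezes the rubber pad of the stop. Leave the jars, the tape and the screwdriver where they are.

Things in the scene. Friction and masses are not known exactly. Their poses are not given: they have to be found in the camera images.
- jig: the wedge clamp's plywood base board, 170 (x) x 330 (y) x 24 mm high, fixed to the bench; origin at the centre of its underside, bed (top) at z = 24 mm. y runs along the clamp, x across it, away from the robot. From -y to +y on the bed: fixed sloped block, channel for the wedge, jaw, load, stop. All these are 60 mm wide (x -30 to 30) and 30 mm high.
- block_face (a point): middle of the sloped face of the fixed dark wooden block at the clamp's -y end. The face looks to +y and runs along y = -126 mm + 0.2 x in the jig's frame (1 in 5), so the channel between it and the jaw is wider on the robot's side (-x): 11 mm at x = 0 and 17 mm at its mouth x = -30 mm with the jaw at 0.
- hole2 (a point): mouth of a vertical 12.5 mm through-hole in the board, on the bed, at x = 0, y = 33 mm of the jig. With the stop pinned here, 2 cleats fit between jaw and stop with 4 mm to spare when the jaw is at 0.
- hole3 (a point): mouth of a vertical 12.5 mm through-hole in the board, on the bed, at x = 0, y = 67 mm of the jig. With the stop pinned here, 3 cleats fit between jaw and stop with 4 mm to spare when the jaw is at 0.
- hole4 (a point): mouth of a vertical 12.5 mm through-hole in the board, on the bed, at x = 0, y = 101 mm of the jig. With the stop pinned here, 4 cleats fit between jaw and stop with 4 mm to spare when the jaw is at 0.
- park_hole (a point): mouth of the 12.5 mm hole at the corner of the board (jig x = 62, y = 147 mm) in which the pin is parked at the start. One more like hole, at x = 0, y = 135 mm, is for five cleats and not needed.
- jaw (a joint): the jaw, a dark wooden bar 60 (x) x 20 (y) x 30 mm high with a cork face, guided along the clamp, slides with 0.5 N; value in m, 0 to 0.018, growing towards the stop. At 0 its flat wedge side (parallel to x) is at y = -115 mm and its cork face at y = -95 mm of the jig.
- stop: the stop, guided along the clamp (y), slides with 1.5 N: a dark wooden block 60 (x) x 28 (y, with an 8 mm rubber pad as its face) x 30 mm high, behind it an 8 mm steel flange with a hole. It can be held across the 60 mm; the block's middle is 40 mm from the hole towards the jaw. Origin on the axis of the hole, level with the bed. The hole can go from y = 136 mm (all back) to y = 24 mm of the jig; the pad's face is 56 mm from it towards the jaw
- stop_pad (a joint): how far the rubber pad on the stop's face is squeezed, in m: 0 when free, up to 0.006, 4 N per mm. It tells how tight the row is; 3 mm is a good clamping
- flange_hole (a point): centre of the mouth of the 12.5 mm hole in the stop's flange, on its top, 8 mm above the bed
- pin_grip (a point): centre of the pin's round wooden grip, 24 mm in diameter, 24 mm high; below it a steel shank, 10 mm in diameter, 23 mm long, with a tapered end. z along the pin, up. It stands loose in the parking hole at the start, the underside of the grip on the board.
- pin_tip (a point): lower end of the pin's shank, 35 mm below the centre of the grip; fully home in flange and board it is 15 mm below the bed
- wedge_grip (a point): centre of the tail of the pale wooden wedge, half-way up; the wedge is 138 mm long, 24 mm high and lies flat on the bench. x to the thin end, z up. The tail is 38 mm long (x -19 to 19) and 30 mm wide. From x = 19 it tapers to 10 mm wide at x = 119 mm: its +y face is straight (y = 15 mm all along) and goes against the jaw, its -y face is sloped 1 in 5 and goes against the sloped block.
- wedge_tip (a point): middle of the wedge's thin end, half-way up: x = 119, y = 10 mm from the centre of the tail. With the row snug the wedge begins to bear with this point 5 to 30 mm past the middle of the jaw (jig x = 0), and is tight at some 40 to 65 mm. Going in it follows the sloped face: 1 mm towards the jaw for every 5 mm. A push of 15 to 20 N makes it tight; it holds by friction.
- cleat1: a loose pine cleat, origin at its centre: a block 60 mm (x) x 34 mm (y) x 38 mm high with two screw holes in its top; z up. On the bed its centre is 19 mm above it. All cleats are alike; absent ones are None.
- cleat2: a loose pine cleat, origin at its centre: a block 60 mm (x) x 34 mm (y) x 38 mm high with two screw holes in its top; z up. On the bed its centre is 19 mm above it. All cleats are alike; absent ones are None.
- cleat3: a loose pine cleat, origin at its centre: a block 60 mm (x) x 34 mm (y) x 38 mm high with two screw holes in its top; z up. On the bed its centre is 19 mm above it. All cleats are alike; absent ones are None.
- cleat4: a loose pine cleat, origin at its centre: a block 60 mm (x) x 34 mm (y) x 38 mm high with two screw holes in its top; z up. On the bed its centre is 19 mm above it. All cleats are alike; absent ones are None.
- jar_clear: bystander: jar cut from a clear bottle, 68 mm wide, 85 mm high, with beads; origin under its centre
- jar_green: bystander: green jar, 68 mm wide, 100 mm high, with beads; origin under its centre
- tape_roll: bystander: roll of tape, 64 mm wide, 24 mm high, lying flat; origin under its centre
- screwdriver: bystander: screwdriver lying on the bench; origin under its middle
Mind the look-alikes: they are no part of the job. What is shaped like the cleat1 but blue or purple is not meant.

How it is judged (in metres and radians):
On the way, in this order (a step that is already met when the one before it is completed fails the run):
1. all the cleats lie in the row on the bed and the stop is pinned through its flange (x of cleat1 in the frame of jig between -0.008 and 0.008 m and y of cleat1 in the frame of jig between -0.086 and 0.056 m and z of cleat1 in the frame of jig between 0.038 and 0.048 m and angle between the x axis of each of cleat1, cleat2, cleat3, cleat4 and the x axis of jig, either way round below 0.12 rad and angle between each of cleat1, cleat2, cleat3, cleat4's own z axis and vertical below 0.12 rad and x of cleat2 in the frame of jig between -0.008 and 0.008 m and y of cleat2 in the frame of jig between -0.086 and 0.056 m and z of cleat2 in the frame of jig between 0.038 and 0.048 m and x of cleat3 in the frame of jig between -0.008 and 0.008 m and y of cleat3 in the frame of jig between -0.086 and 0.056 m and z of cleat3 in the frame of jig between 0.038 and 0.048 m and x of cleat4 in the frame of jig between -0.008 and 0.008 m and y of cleat4 in the frame of jig between -0.086 and 0.056 m and z of cleat4 in the frame of jig between 0.038 and 0.048 m and horizontal distance between pin_tip and flange_hole below 0.005 m and z of pin_tip in the frame of jig below 0.0135 m), for 0.2 s.
2. the wedge is driven in and the row squeezes the pad of the stop (all of step 1 and x of wedge_tip in the frame of jig above 0.02 m and y of wedge_tip in the frame of jig between -0.13 and -0.09 m and z of wedge_tip in the frame of jig below 0.046 m and value of joint stop_pad above 0.0012 m), for 0.2 s.
At the end, for the whole second after the job is handed in: Every cleat present lies flat and square (0.12 rad) on the bed, within 8 mm of the centre line; the pin is home in flange and board (within 4.5 mm); the wedge lies flat in the channel, tip 20 mm or more past the middle; the row squeezes the stop's pad by over 1.2 mm (5 N) (all of step 2); the robot touches nothing.
It fails at once if the clear jar is shifted by more than 3 cm or knocked over (distance of jar_clear from where it was at the start of the episode above 0.03 m or angle between jar_clear's own z axis and vertical above 0.5 rad).
It fails at once if the green jar is shifted by more than 3 cm or knocked over (distance of jar_green from where it was at the start of the episode above 0.03 m or angle between jar_green's own z axis and vertical above 0.5 rad).
It fails at once if the roll of tape is shifted by more than 3 cm or knocked over (distance of tape_roll from where it was at the start of the episode above 0.03 m).
It fails at once if the screwdriver is shifted by more than 3 cm or knocked over (distance of screwdriver from where it was at the start of the episode above 0.03 m).
Of cleat1, cleat2, cleat3, cleat4 only 2 to 4 are there at a start; the rules pass over those that are not, and their reading is None.
At some moment in a run one of cleat1, cleat2, cleat3, cleat4, wedge may be knocked a few centimetres aside while the robot is not near it.
It also fails if it takes over 210 s, if anything falls off the work surface, if the arm or the gripper's body presses on something with over 40 N, if the wrist force passes 120 N, or if a joint passes its speed limit or range.

## Working session

There is one attempt and no reset: what is moved stays moved. The work goes in short steps, each a Python script; the robot and the scene stay as the last script left them, time stands still between calls to the robot, and variables do not carry over. Pictures are saved under pics/ and viewed, at most 14 in all, crops included, and the job is handed in when it is done.

```bash
mkdir -p pics; ls
python3 - <<'E'
from rig import *
import cv2,numpy as np
for n in("top","scene"):
    p,d=read_camera(n);np.save(f"pics/{n}0d.npy",d);np.save(f"pics/{n}0.npy",p)
    cv2.imwrite(f"pics/{n}0.png",cv2.resize(p[:,:,::-1],(800,600)))
    c=calibration(n);print(n,np.round(c["intrinsics"],1).tolist(),np.round(c["camera_from_world"],3).tolist())
o=get_obs();print(o["time_s"],o["width"],o["eef_rot"])
E
```

```text
pics
top [[401.7, 0.0, 279.2], [0.0, 401.7, 206.0], [0.0, 0.0, 1.0]] [[-0.021, -1.0, -0.016, -9.694], [-0.998, 0.022, -0.06, 550.821], [0.06, 0.015, -0.998, 1155.208], [0.0, 0.0, 0.0, 1.0]]
scene [[423.4, 0.0, 276.2], [0.0, 423.4, 202.9], [0.0, 0.0, 1.0]] [[-0.425, 0.905, 0.007, 278.647], [0.754, 0.359, -0.551, -384.516], [-0.501, -0.229, -0.835, 1369.218], [0.0, 0.0, 0.0, 1.0]]
0.1 0.9990633015191694 [[ 9.49936540e-01  3.12442544e-01 -4.75737532e-04]
 [ 3.12442906e-01 -9.49935425e-01  1.45558868e-03]
 [ 2.86789686e-06 -1.53135770e-03 -9.99998827e-01]]
```

View pics/top0.png

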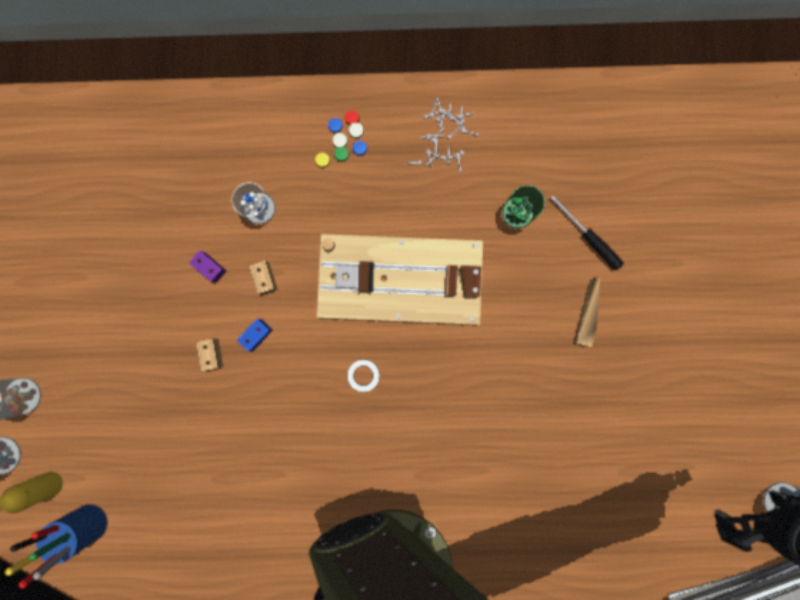

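View pics/scene0.png

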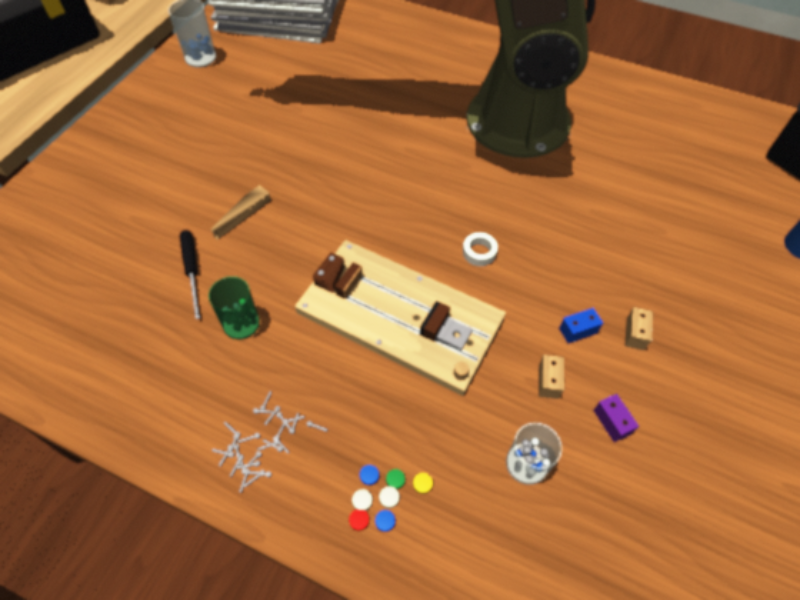

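The top view (800x600 px) shows two pine cleats, at (262,277) and (207,354), with blue and purple decoys beside them. The board is at about (400,280), the pin at (328,244), the stop flange at (347,277) and the jaw at (450,281). The wedge tail is at (586,335) and its tip at (597,280).

```bash
cat > h.py <<'E'
from rig import *
import numpy as np, cv2
def world(n,d,cal=None):
    c=cal or calibration(n);K=c["intrinsics"];T=np.linalg.inv(c["camera_from_world"])
    v,u=np.mgrid[:420,:560].astype(float)
    x=(u-K[0,2])/K[0,0];y=(v-K[1,2])/K[1,1]
    if n=="wrist":
        r=np.hypot(x,y);s=np.where(r>1e-9,np.tan(np.minimum(r,1.45))/np.maximum(r,1e-9),1);x=x*s;y=y*s
    P=np.stack([x*d,y*d,d],-1)
    W=P@T[:3,:3].T+T[:3,3];W[d==0]=np.nan
    return W
def look(name):
    c=calibration("wrist");p,d=read_camera("wrist")
    np.savez(f"pics/{name}.npz",p=p,d=d,K=c["intrinsics"],T=c["camera_from_world"])
    cv2.imwrite(f"pics/{name}.png",cv2.resize(p[:,:,::-1],(800,600),interpolation=cv2.INTER_CUBIC))
    return p,world("wrist",d,c)
def down(a):  # tool down, finger closing line at angle a (deg) from world x
    a=np.radians(a);y=np.array([np.cos(a),np.sin(a),0]);z=np.array([0,0,-1.]);x=np.cross(y,z)
    return np.stack([x,y,z],1)
def rect(W,m):
    q=W[m][:,:2];q=q[~np.isnan(q[:,0])].astype(np.float32)
    return cv2.minAreaRect(q)
E
python3 - <<'E'
from h import *
p=np.load("pics/top0.npy");d=np.load("pics/top0d.npy");W=world("top",d)
hsv=cv2.cvtColor(p,cv2.COLOR_RGB2HSV)
print("table z",np.nanmedian(W[300:320,100:200,2]))
def near(u,v,r,zlo,zhi,lab):
    u,v=u*.7,v*.7
    m=np.zeros(d.shape,bool);m[int(v-r):int(v+r),int(u-r):int(u+r)]=1
    with np.errstate(invalid='ignore'): m&=(W[...,2]>zlo)&(W[...,2]<zhi)
    c,s,a=rect(W,m);b=cv2.boxPoints((c,s,a))
    print(lab,m.sum(),np.round(c),np.round(s),round(a,1),"z",np.nanmedian(W[m][:,2]).round(1),np.round(b).tolist())
near(262,277,20,20,60,"cA");near(207,354,20,20,60,"cB")
near(400,280,70,12,70,"jig");near(590,315,35,12,60,"wedge");near(345,277,20,36,80,"stopflange+block")
near(366,277,8,45,80,"stopblock");near(451,281,6,45,80,"jaw");near(471,281,7,45,80,"block");near(328,244,7,38,80,"pin")
near(363,376,22,10,60,"tape");near(250,205,30,10,120,"clear");near(522,208,30,10,120,"green");near(255,335,20,20,60,"blue");near(207,266,18,20,60,"purple")
E
```

```text
table z 0.3312094637192331
cA 277 [592. 254.] [60. 35.] 17.6 z 37.9 [[558.0, 262.0], [569.0, 229.0], [626.0, 247.0], [616.0, 280.0]]
cB 289 [439. 365.] [60. 35.] 10.6 z 37.8 [[406.0, 377.0], [413.0, 342.0], [472.0, 353.0], [465.0, 388.0]]
jig 6735 [522. -20.] [330. 294.] 86.3 z 24.7 [[365.0, -176.0], [658.0, -195.0], [679.0, 135.0], [386.0, 154.0]]
wedge 466 [ 527. -419.] [ 42. 178.] 67.1 z 23.8 [[436.0, -404.0], [601.0, -473.0], [617.0, -435.0], [453.0, -365.0]]
stopflange+block 229 [601.  78.] [119.  64.] 68.6 z 54.2 [[550.0, 35.0], [609.0, 11.0], [653.0, 122.0], [593.0, 145.0]]
stopblock 161 [588.  43.] [29. 43.] 88.2 z 54.5 [[566.0, 29.0], [609.0, 28.0], [610.0, 56.0], [567.0, 58.0]]
jaw 86 [ 575. -128.] [20. 32.] 88.2 z 54.0 [[559.0, -138.0], [591.0, -139.0], [592.0, -119.0], [560.0, -118.0]]
block 163 [ 575. -164.] [34. 38.] 88.0 z 54.0 [[555.0, -180.0], [593.0, -182.0], [594.0, -148.0], [557.0, -146.0]]
pin 58 [655. 117.] [21. 22.] 43.4 z 48.0 [[639.0, 118.0], [655.0, 102.0], [670.0, 117.0], [655.0, 133.0]]
tape 234 [391.  54.] [61. 62.] 42.6 z 23.8 [[347.0, 56.0], [389.0, 10.0], [434.0, 51.0], [392.0, 97.0]]
clear 580 [740. 265.] [67. 66.] 20.4 z 47.3 [[697.0, 285.0], [720.0, 223.0], [783.0, 246.0], [760.0, 308.0]]
green 659 [ 711. -261.] [ 71. 196.] 25.0 z 48.5 [[637.0, -187.0], [720.0, -365.0], [785.0, -335.0], [702.0, -157.0]]
blue 277 [477. 272.] [35. 60.] 45.2 z 37.9 [[443.0, 281.0], [486.0, 238.0], [510.0, 263.0], [467.0, 305.0]]
purple 275 [618. 368.] [62. 34.] 49.6 z 37.9 [[585.0, 356.0], [611.0, 334.0], [651.0, 381.0], [625.0, 403.0]]
```

```bash
cat >> h.py <<'E'
def top():
    p,d=read_camera("top");return p,world("top",d)
def cleats(p,W,verbose=True):
    """pine blobs with top at 30..45 mm on bench: list of (centre, angle of long side deg)"""
    h=cv2.cvtColor(p,cv2.COLOR_RGB2HSV)
    with np.errstate(invalid='ignore'):
        m=(W[...,2]>30)&(W[...,2]<44)&(W[...,0]>350)&(W[...,1]>150)&(W[...,1]<520)&(h[...,0]<28)
    n,l,s,c=cv2.connectedComponentsWithStats(m.astype(np.uint8));out=[]
    for i in range(1,n):
        if s[i,4]<150: continue
        (cc,(a,b),t)=rect(W,l==i)
        if a<b:t+=90
        out.append((np.array(cc),(t+90)%180-90,sorted((a,b)),np.nanmedian(W[l==i][:,2])))
    return out
def wedge(p,W):
    with np.errstate(invalid='ignore'):
        m=(W[...,2]>14)&(W[...,2]<32)&(W[...,0]>380)&(W[...,0]<640)&(W[...,1]<-200)&(W[...,1]>-560)
    h=cv2.cvtColor(p,cv2.COLOR_RGB2HSV);m&=h[...,2]>70
    n,l,s,c=cv2.connectedComponentsWithStats(m.astype(np.uint8));i=1+np.argmax(s[1:,4])
    return W[l==i]
E
python3 - <<'E'
from h import *
from scipy.optimize import least_squares
p=np.load("pics/top0.npy");d=np.load("pics/top0d.npy");W=world("top",d)
for c in cleats(p,W):print(c)
q=wedge(p,W);print(len(q),q.min(0),q.max(0));r=cv2.minAreaRect(q[:,:2].astype(np.float32));print(r)
cv2.imwrite
with np.errstate(invalid='ignore'):
    m=(W[...,2]>15)&(W[...,2]<70)&(W[...,0]>470)&(W[...,0]<690)&(W[...,1]>-215)&(W[...,1]<170)
m=cv2.morphologyEx(m.astype(np.uint8),cv2.MORPH_OPEN,np.ones((5,5)))>0
r=rect(W,m);print("jig",r)
hh=m&(W[...,2]>48)
n,l,s,c=cv2.connectedComponentsWithStats(hh.astype(np.uint8))
for i in range(1,n):
    if s[i,4]>20:print("high",s[i,4],rect(W,l==i),np.nanmedian(W[l==i][:,2]))
E
```

```text
(array([592.66845703, 254.56332397]), 16.95809555053711, [34.63694763183594, 59.450531005859375], np.float64(38.03532140355719))
(array([439.06622314, 365.25759888]), 9.833528518676758, [35.291709899902344, 59.637386322021484], np.float64(38.12397149751246))
429 [ 440.86159445 -427.06588308   14.35281058] [ 578.95638302 -377.86272929   29.9199128 ]
((508.7516174316406, -411.89361572265625), (31.361576080322266, 137.89772033691406), 72.42611694335938)
jig ((583.9464721679688, -24.438613891601562), (330.0876770019531, 170.42984008789062), 86.25276184082031)
high 27 ((654.6737670898438, 117.48726654052734), (20.129840850830078, 17.284648895263672), 89.45922088623047) 49.714926675560946
high 214 ((588.1947021484375, 42.89552307128906), (28.397905349731445, 60.444026947021484), 86.24390411376953) 54.45770567455793
high 153 ((576.947509765625, -128.0438995361328), (20.022106170654297, 57.77048873901367), 87.02368927001953) 53.97846593888676
high 259 ((574.9401245117188, -165.134521484375), (37.1567497253418, 60.18935775756836), 89.05157470703125) 54.06836565319168
```

```bash
cat >> h.py <<'E'
J0=np.array([583.9,-24.4]);JA=-3.75
_c,_s=np.cos(np.radians(JA)),np.sin(np.radians(JA));JR=np.array([[_c,-_s],[_s,_c]])
def jw(x,y): return J0+JR@np.array([x,y])
def wj(q): return JR.T@(np.array(q)[:2]-J0)
def ori(xy,z,a):
    c=[(abs(q[5]),b) for b in(a,a+180) if (q:=solve_ik([*xy,z],down(b))) is not None]
    if not c: raise MotionError(f"no ik {xy} {z} {a}")
    return down(min(c)[1])
def st(l=""):
    o=get_obs();print(l,round(o["time_s"],1),np.round(o["position"],1),"w",round(o["width"],3),"gf",round(o["grasp_force"],1),"F",np.round(o["ft_force"],1))
    return o
def pick_place(c,a,jx,jy,zg=24,rise=120):
    set_gripper(1.0)
    R=ori(c,rise,a);goto([*c,rise+40],R);servo_line([*c,zg],speed=120)
    set_gripper(0.3);o=st("grip")
    if o["width"]<.6: raise SystemExit("missed")
    servo_line([*c,rise],speed=150);st("up")
    t=jw(jx,jy);R=ori(t,rise,JA);goto([*t,rise],R)
    servo_line([*t,zg+28],speed=120);servo_line([*t,zg+25],speed=20);st("placed")
    set_gripper(1.0);servo_line([*t,rise],speed=150)
E
python3 - <<'E'
from h import *
p,W=top()
C=cleats(p,W);print(C)
c=min(C,key=lambda c:abs(c[0][1]-254))
pick_place(c[0],c[1],0,-77)
E
```

```text
[(array([592.28503418, 254.54055786]), 17.809560775756836, [34.890018463134766, 60.17312240600586], np.float64(38.05972017337922)), (array([439.05474854, 365.07125854]), 11.365721702575684, [35.18135070800781, 59.944698333740234], np.float64(38.14350987911871))]
grip 5.2 [593.1 254.9  25.1] w 0.693 gf 66.1 F [-0.1  0.4  5.9]
up 6.0 [591.6 254.2 119. ] w 0.689 gf 65.3 F [ 0.7 -1.1 -1. ]
placed 9.5 [578.5 -99.7  48.6] w 0.691 gf 71.5 F [-0.   5.8 -1. ]
```

```bash
cat >> h.py <<'E'
def row(p,W,lo=30,verbose=1):
    """things above the bed, jig frame"""
    with np.errstate(invalid='ignore'):
        m=(W[...,2]>44)&(W[...,2]<76)&(abs(W[...,0]-584)<90)&(abs(W[...,1]+24)<175)
    for z0,z1,l in((57,75,"cleats"),(44,57,"low")):
        k=(m&(W[...,2]>z0)&(W[...,2]<z1)).astype(np.uint8)
        n,L,s,c=cv2.connectedComponentsWithStats(k)
        for i in range(1,n):
            if s[i,4]>25:
                (cc,sz,a)=rect(W,L==i);print(l,np.round(wj(cc),1),np.round(sz,1),round((a-JA+45)%90-45,1),"z",np.nanmedian(W[L==i][:,2]).round(1))
E
python3 - <<'E'
from h import *
o=get_obs();goto([430,300,200],ori([430,300],200,10))
p,W=top();cv2.imwrite("pics/t1.png",p[:,:,::-1])
row(p,W)
q,d=None,None
C=cleats(np.load("pics/top0.npy"),world("top",np.load("pics/top0d.npy")))
c=C[-1]
goto([390,250,200],ori([390,250],200,10))
q,V=look("w1")
E
```

```text
cleats [ -0.2 -78.6] [36.7 59.3] 2.0 z 62.3
low [ 61.3 146.1] [21.2 21.6] -24.8 z 48.3
low [-0.3 67.5] [28.3 59.8] -0.1 z 54.2
low [  -0.2 -104.4] [19.9 56.8] 1.7 z 53.7
low [   0.  -140.8] [37.2 59.9] 1.8 z 53.7
```

View pics/w1.png

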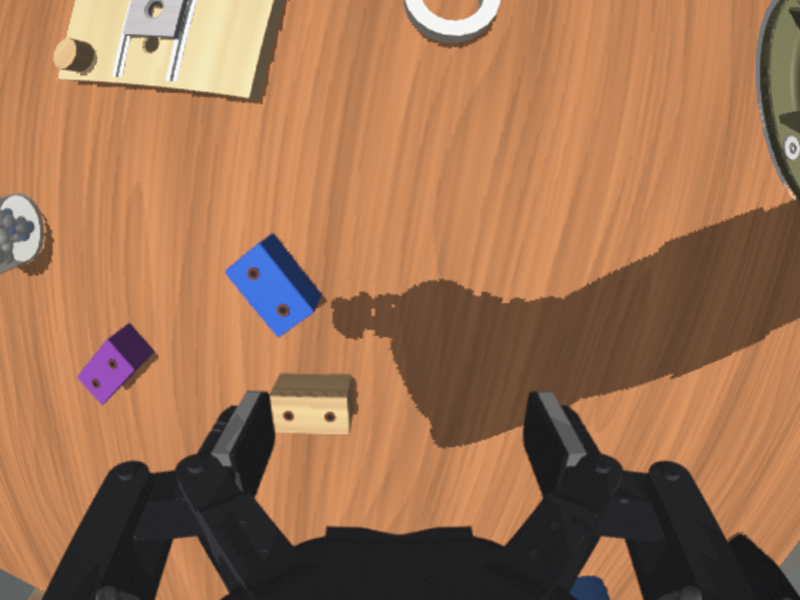

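The wrist view shows cleat B at (312,405) px, next to the blue decoy at (275,285). I'll check its position against the depth data, then place it.

Run:
```python
from h import *
z=np.load("pics/w1.npz");V=world("wrist",z["d"],dict(intrinsics=z["K"],camera_from_world=z["T"]))
Cw=cleats(z["p"],V);print([ (np.round(c[0],1),round(c[1],1),c[2]) for c in Cw])
p,W=top();Ct=cleats(p,W);print(Ct)
c=min(Cw,key=lambda c:np.hypot(*(c[0]-[439,365])))
c0=np.array([439.06,365.15]);a=10.6
if np.hypot(*(c[0]-c0))>4: raise SystemExit("moved?")
pick_place(c0,a,0,-41.5)
goto([430,200,200],ori([430,200],200,10))
p,W=top();row(p,W)
```

```text
[(array([437.4, 364.4]), 11.3, [35.444522857666016, 59.42962646484375])]
[(array([439.3760376 , 365.58828735]), 10.591217994689941, [36.878692626953125, 59.072696685791016], np.float64(38.395398436202186))]
grip 15.7 [439.7 365.7  25. ] w 0.691 gf 65.5 F [ 0.3 -0.2  6. ]
up 16.5 [438.5 364.7 119.1] w 0.693 gf 64.7 F [-0.5  0.2 -0.1]
placed 19.8 [581.5 -65.9  49.4] w 0.689 gf 64.6 F [ 0.6  0.2 -0.4]
cleats [  0.4 -61.5] [70.6 61.7] 1.9 z 62.1
low [ 62.  146.6] [23.1 20.3] 10.1 z 48.3
low [-0.2 67.2] [28.2 60.2] 1.8 z 54.0
low [ 1.000e-01 -1.044e+02] [19.8 57.2] 2.0 z 53.7
low [   0.2 -141. ] [37.1 59.8] 2.2 z 53.9
```

Run:
```python
from h import *
t=jw(0,67.3);R=ori(t,150,JA);goto([*t,150],R);servo_line([*t,45],speed=120)
set_gripper(0.3);st("grip")
e=jw(0,-7);servo_line([*e,45],speed=50);st("slid")
set_gripper(1.0);servo_line([*e,150])
# go over the pin, look at stop
c=jw(0,33);goto([c[0]-60,c[1]+60,230],ori(c,230,JA+90))
look("w2")
```

```text
grip 25.5 [586.9  42.9  46.2] w 0.687 gf 63.3 F [-6.8  0.4 11. ]
slid 27.2 [582.1 -31.2  46.2] w 0.686 gf 63.4 F [-7.   0.8 11.3]
```

View pics/w2.png

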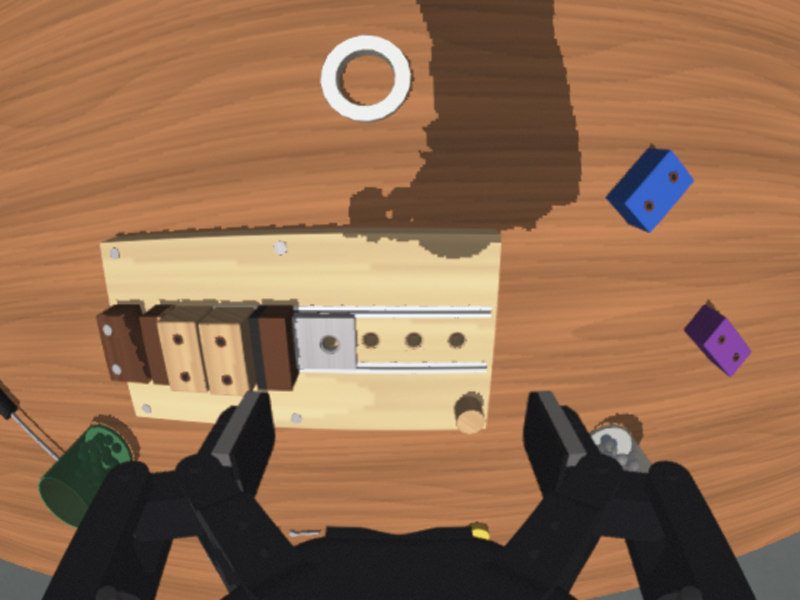

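The cleats stand side by side at (185,345) and (227,345) px, against the jaw. The flange hole is at (330,343), and the free board holes are at (371,340), (414,340) and (456,340). Next I'll measure the hole and pin positions.

Run:
```python
from h import *
z=np.load("pics/w2.npz");K=z["K"];T=np.linalg.inv(z["T"]);p=z["p"];g=cv2.cvtColor(p,cv2.COLOR_RGB2GRAY).astype(float)
def ray(u,v,h):
    x=(u-K[0,2])/K[0,0];y=(v-K[1,2])/K[1,1];r=np.hypot(x,y);s=np.tan(r)/r
    d=T[:3,:3]@np.array([x*s,y*s,1]);o=T[:3,3];return (o+d*(h-o[2])/d[2])
for (u,v,h,e) in((330,343,32,33),(371,340,24,67),(414,340,24,101),(456,340,24,135)):
    u,v=u*.7,v*.7;r=9;U,Vv=int(u),int(v);c=g[Vv-r:Vv+r+1,U-r:U+r+1]
    w=(c<0.62*np.median(c));yy,xx=np.mgrid[-r:r+1,-r:r+1]
    q=ray(U+xx[w].mean(),Vv+yy[w].mean(),h);print(e,w.sum(),np.round(wj(q),1))
W=world("wrist",z["d"],dict(intrinsics=K,camera_from_world=z["T"]))
row(p,W)
d2=top();row(*d2)
```

```text
33 84 [-2.2 34.1]
67 88 [-2.2 65.9]
101 86 [-2.2 99.8]
135 87 [ -2.2 133.6]
cleats [  0.  -60.7] [71.  61.9] -0.7 z 61.1
low [ -1.3 -77.1] [168.4  61.8] 0.1 z 53.1
low [ 59.8 146.2] [23.1 22.5] -44.9 z 46.9
cleats [  0.4 -61.6] [70.5 61.9] 2.2 z 62.0
low [-0.4 -6.7] [27.5 60.6] -2.1 z 54.3
low [-1.000e-01 -1.049e+02] [19.6 57.5] 0.5 z 54.0
low [   0.3 -141.8] [60.4 37. ] 4.1 z 53.7
```

Run:
```python
from h import *
t=jw(60.8,146.5);R=ori(t,150,JA);set_gripper(0.7);goto([*t,150],R);servo_line([*t,40],speed=100)
b=st("at");set_gripper(0.0);o=st("grip")
g=o["position"];np.save("pics/grip.npy",g)
zg=o["position"][2]
servo_line([*t,100],speed=80);o=st("up")
d=JR@np.array([-62,-114.])
e=np.array(g[:2])+d;print("target jig",wj(e),"cmd",wj(t))
goto([*e,100],R);servo_line([*e,zg+40],speed=60);o=st("above")
np.save("pics/pin.npy",np.array([*e,zg]))
look("w3")
```

```text
at 33.0 [654.8 117.9  40.8] w 0.699 gf 0.0 F [-0.3  0.8 -0.6]
grip 33.5 [654.7 117.9  40.8] w 0.256 gf 59.0 F [-1.1 -0.1  4.8]
up 34.4 [653.8 117.7  99.6] w 0.254 gf 58.7 F [-0.1 -0.2 -0.9]
target jig [-0.69847447 32.62024487] cmd [ 60.8 146.5]
above 35.4 [584.9   8.6  79.9] w 0.258 gf 58.7 F [ 0.4 -0.1  0.1]
```

View pics/w3.png

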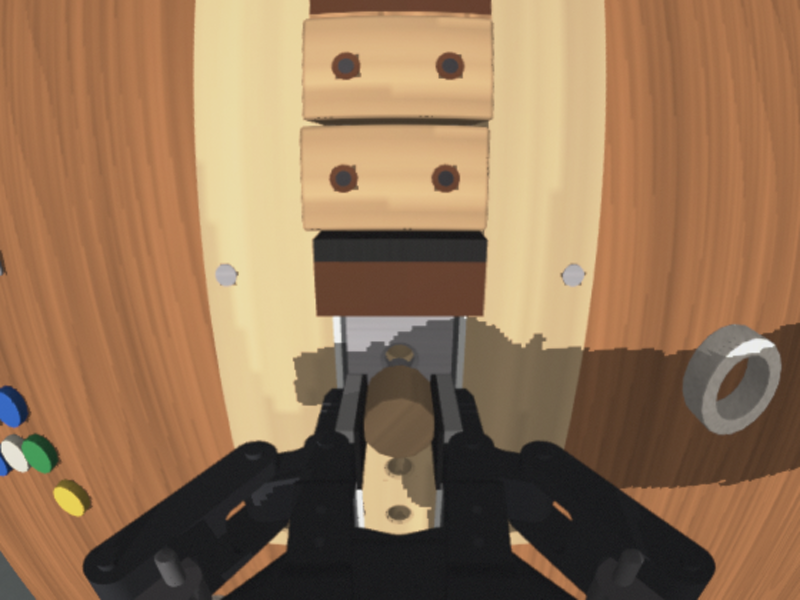

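The held pin, at (399,405) px, lines up sideways with the flange hole at (400,352). I'll lower it step by step, watching the force.

```bash
cat > ins.py <<'E'
from h import *
x,y,zg=np.load("pics/pin.npy");e=np.array([x,y]);F0=get_obs()["ft_force"][2]
offs=[(0,0)]+[(r*np.cos(a),r*np.sin(a)) for r in(1.2,2.4) for a in np.radians([90,270,0,180,45,135,225,315])]
off=np.zeros(2);k=0;z=zg+34
servo_line([*e,z],speed=40)
while z>zg+7.6:
    z-=1.5;servo_line([*(e+off),z],speed=30);o=get_obs();f=o["ft_force"][2]-F0
    if f>9:
        if z<zg+10: break
        z+=3;servo_line([*(e+off),z],speed=40);k+=1;print("contact z",round(o["position"][2]-zg,1),np.round(o["ft_force"],1),"off",np.round(off,1))
        if k>=len(offs):break
        off=JR@np.array(offs[k])
o=st("end");print("rel z",o["position"][2]-zg,"off",off)
E
python3 ins.py
```

```text
end 40.3 [585.4   8.2  48.9] w 0.256 gf 59.9 F [-4.1  0.6  9.5]
rel z 8.112666030662538 off [0. 0.]
```

Run:
```python
from h import *
set_gripper(0.7);o=get_obs()["position"];servo_line([o[0],o[1],150],speed=100)
goto([430,150,230],ori([430,150],230,JA+90))
p,W=top();row(p,W)
q=wedge(p,W);print(len(q));r=cv2.minAreaRect(q[:,:2].astype(np.float32));print(r,np.round(cv2.boxPoints(r)).tolist())
goto([430,-330,230],ori([430,-330],230,0))
p,V=look("w4")
```

```text
cleats [  0.8 -61.4] [73.8 59.7] -1.3 z 62.0
low [  0.6 -17.9] [45.3 60.1] 2.7 z 54.0
low [  -0.  -105.4] [19.9 57.6] -0.6 z 53.6
low [   0.2 -141.3] [37.2 60. ] 2.7 z 53.7
low [-0.4 32.7] [21.8 21. ] -14.2 z 55.3
430
((508.6182861328125, -411.50994873046875), (30.75919532775879, 137.37107849121094), 72.84968566894531) [[438.0, -406.0], [570.0, -446.0], [579.0, -417.0], [448.0, -377.0]]
```

View pics/w4.png

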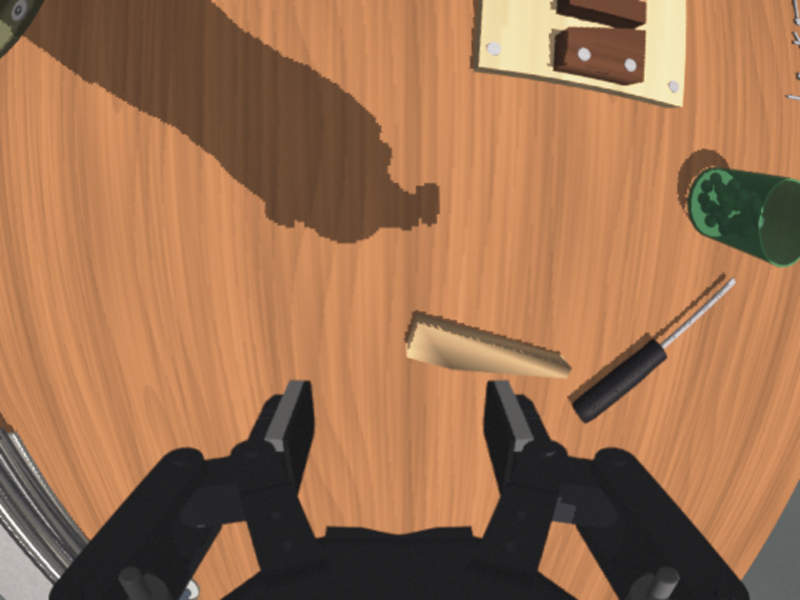

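The wedge is at (485,350) px. Its straight face is towards +y and its thin end at (565,370), pointing to +x. I'll pick it up and bring it to the mouth of the channel.

Run:
```python
from h import *
c=np.array([461.2,-397.1]);a=-17.15+90
set_gripper(0.8);goto([*c,120],ori(c,120,a));servo_line([*c,17],speed=80)
set_gripper(0.0);o=st("grip")
if o["width"]<.25: raise SystemExit("missed")
zg=o["position"][2];servo_line([*c,130],speed=100);st("up")
e=jw(-70-119,-132.9)
R=ori(e,130,a) ; R0=get_obs()["eef_rot"]
b=JA+90;R=min((down(b),down(b+180)),key=lambda M:np.arccos(np.clip((np.trace(M.T@R0)-1)/2,-1,1)))
goto([*e,130],R);servo_line([*e,zg+26],speed=80);st("low");np.save("pics/wz.npy",zg)
look("w5")
p,W=top();row(p,W)
with np.errstate(invalid='ignore'): m=(abs(W[...,2]-50)<8)&(W[...,0]>440)&(W[...,0]<530)&(W[...,1]>-180)&(W[...,1]<-110)
q=W[m];
for x0 in range(440,530,15):
    s=q[(q[:,0]>=x0)&(q[:,0]<x0+15)]
    if len(s):
        j=np.array([wj(t) for t in s]);print(x0,len(s),j.min(0).round(1),j.max(0).round(1),np.median(s[:,2]))
```

```text
grip 48.7 [ 461.6 -397.5   17.6] w 0.341 gf 60.3 F [-0.3  0.3  4.5]
up 50.0 [ 460.7 -396.7  129.2] w 0.337 gf 59.6 F [ 0.4 -0.4 -0.1]
low 52.3 [ 387.  -144.8   44. ] w 0.335 gf 59.6 F [-0.2 -0.3  0.1]
cleats [  0.3 -60.1] [67.7 62. ] 2.1 z 62.3
low [ 0.2 -8.1] [25.6 60.3] 2.5 z 54.1
low [-1.000e-01 -1.043e+02] [20.2 57.1] 2.6 z 54.0
low [   0. -141.] [37.2 59.5] 2.3 z 53.6
low [-0.3 32.6] [21.7 21.2] -15.7 z 54.9
440 40 [-134.7 -139. ] [-122.7 -118.9] 50.92718003290781
455 42 [-120.7 -135.8] [-106.  -118.4] 50.36749682061554
470 29 [-103.9 -135.3] [ -92.  -118.5] 50.39469837943125
485 22 [ -89.7 -131.7] [ -78.  -120.1] 51.418973257713446
500 12 [ -75.7 -128.3] [ -69.7 -119.4] 52.18318945285819
```

View pics/w5.png

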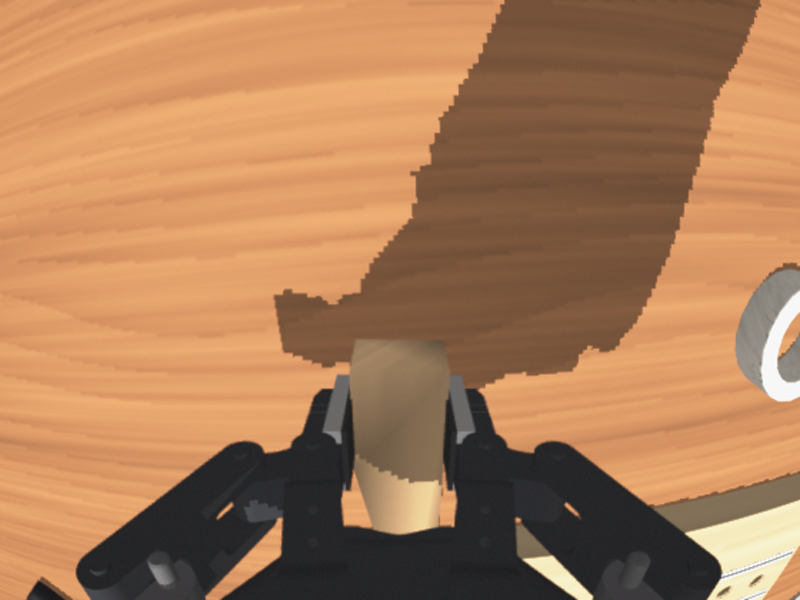

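The wedge is held square, with its tip at jig x ≈ -70 and its straight face at y ≈ -118.4, so it lines up with the channel mouth. Now I'll drive it with force feedback.

```bash
cat > drive.py <<'E'
from h import *
zg=float(np.load("pics/wz.npy"));F0=get_obs()["ft_force"].copy()
X,y=-70.,-132.9;z=zg+24.6
while X<66:
    X+=3
    if X>-8: y+=0.6
    servo_line([*jw(X-119,y),z],speed=25)
    o=get_obs();f=o["ft_force"]-F0;fj=JR.T@f[:2]
    y+=np.clip(0.08*fj[1],-.6,.6)
    z+=np.clip(0.03*f[2],-.2,.2) if abs(f[2])>4 else 0
    a=wj(o["position"])
    if X>-35: print(round(X),"act",np.round(a+[119,0],1),round(o["position"][2]-zg,1),"y",round(y,1),"F",np.round(fj,1),round(f[2],1),"w",round(o["width"],3))
    if fj[0]<-22 or abs(fj[1])>22 or abs(f[2])>25: break
st("end")
E
python3 drive.py
```

```text
-34 act [ -33.8 -132.9] 24.6 y -132.9 F [ 0.3 -0.3] -0.6 w 0.338
-31 act [ -30.7 -132.9] 24.6 y -132.8 F [0.6 1. ] 0.3 w 0.336
-28 act [ -27.8 -132.8] 24.6 y -132.8 F [ 0.2 -0.7] -1.0 w 0.336
-25 act [ -24.8 -132.9] 24.6 y -132.9 F [ 0.6 -0.5] 0.2 w 0.338
-22 act [ -21.8 -132.9] 24.6 y -132.9 F [-0.4  0. ] 0.2 w 0.338
-19 act [ -18.8 -132.9] 24.6 y -132.8 F [-0.3  0.5] 0.2 w 0.336
-16 act [ -15.8 -132.8] 24.6 y -132.8 F [-0.7 -0. ] -0.3 w 0.336
-13 act [ -12.8 -132.8] 24.6 y -132.9 F [ 0.1 -0.3] -0.2 w 0.339
-10 act [  -9.9 -132.5] 24.5 y -132.8 F [-0.4  1.2] -1.5 w 0.339
-7 act [  -6.8 -131.9] 24.5 y -132.1 F [-0.9  1.4] -0.8 w 0.338
-4 act [  -3.8 -131.3] 24.6 y -131.3 F [-0.3  2.5] 0.1 w 0.334
-1 act [  -0.6 -130.6] 24.7 y -130.5 F [0.1 2.2] 0.1 w 0.336
2 act [   2.6 -129.9] 24.7 y -129.8 F [0.5 1.5] -0.7 w 0.339
5 act [   5.4 -129.3] 24.7 y -129.1 F [0.3 1. ] -0.0 w 0.334
8 act [   8.2 -128.6] 24.6 y -128.5 F [0.3 0.3] -1.7 w 0.339
11 act [  11.5 -127.9] 24.7 y -127.9 F [ 0.3 -0.2] -1.4 w 0.336
14 act [  14.5 -127.3] 24.7 y -127.4 F [ 0.5 -1.1] -0.5 w 0.335
17 act [  17.3 -126.8]
[... 437 characters left out ...]
 -123. ] 24.4 y -123.1 F [-3.5 -0.5] -1.3 w 0.336
41 act [  40.5 -122.4] 24.4 y -122.5 F [-4.9 -0.4] -1.4 w 0.338
44 act [  43.1 -121.9] 24.3 y -122.0 F [-5.3 -1.2] -0.5 w 0.338
47 act [  45.3 -121.5] 24.1 y -121.5 F [-8.2 -2. ] -0.5 w 0.34
50 act [  47.2 -121.2] 24.0 y -121.2 F [-11.1  -2.9] 3.5 w 0.339
53 act [  48.9 -120.9] 24.0 y -120.8 F [-14.3  -3.1] 7.1 w 0.342
56 act [  51.2 -120.5] 24.0 y -120.5 F [-16.1  -2.9] 8.6 w 0.338
59 act [  53.2 -120.2] 24.0 y -120.1 F [-18.7  -3.2] 8.9 w 0.333
62 act [  56.3 -120. ] 24.0 y -119.9 F [-17.9  -4.7] 6.6 w 0.336
65 act [  57.7 -119.8] 23.9 y -119.6 F [-22.2  -3.5] 9.6 w 0.336
end 64.6 [ 514.8 -140.    41.5] w 0.336 gf 60.9 F [-22.3  -2.    9.4]
```

Run:
```python
from h import *
set_gripper(0.7);o=get_obs()["position"];servo_line([o[0],o[1],160],speed=80)
goto([430,60,260],ori([430,60],260,JA+90));look("w6")
p,W=top();row(p,W);st()
```

```text
cleats [  1.3 -49. ] [73.1 59.7] 1.9 z 62.3
low [ -13.9 -120.4] [ 81.5 133.2] -10.6 z 51.0
low [-0.1 -3.8] [22.7 59.9] 2.5 z 54.1
low [ 1.1 35.1] [22.6 21.9] -29.5 z 54.6
 67.7 [430.3  59.1 259.2] w 0.701 gf 0.0 F [ 0.5 -0.  -0.1]
```

View pics/w6.png

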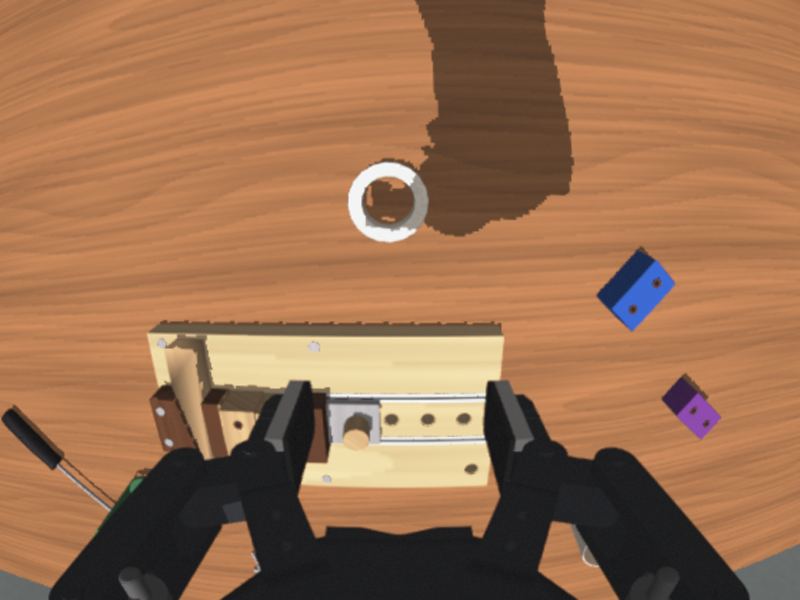

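The wedge sits flat in the channel with its tail at (185,370) px. The pin is home in the flange at (357,430), and the cleats are squeezed between jaw and stop. The stop's top now reads 22.7 mm deep instead of 28 mm, so the pad is compressed.

```bash
python3 -c "
from rig import *
print(job_done())"
```

```text
the job is handed in; nothing more can be done
None
```

I clamped both cleats in the row, with the stop pinned at hole2 and the wedge driven tight (22 N at the end of the push), and handed the job in after about 68 s; no verdict was returned.

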